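# Weigh two counterweights and seat the heavier one

### The arm

A 7-joint arm with a two-finger parallel gripper is mounted at the origin on the work surface. World frame = base frame: x ahead of the robot, y to its left, z up, the work surface at z = 0. Lengths are in mm, angles in rad, forces in N, time in s.
With the tool pointing down it reaches from about 400 to 850 mm from the base axis. Payload 4.5 kg.
Tool frame: the origin (TCP) lies between the finger pads; the fingertips stand r.nose_length ahead of it and the grasp point (between the pads) lies 8 mm behind it (r.nose_length is the distance from the TCP to the fingertips, in mm); z points along the fingers, y is the line along which they close (so a half turn about z gives the same grasp; the last joint's range is limited). The gripper opens to 88 mm and grips with 3 to 60 N. Pads are 18 mm wide; open, the fingers measure 123 mm over their backs; the gripper's body (75 mm by 187 mm) begins 45 mm behind the grasp point.
Start: joints at [0.034, 0.689, -0.195, 1.565, 0.157, 0.902, -0.215], TCP at [625.022, 0.025, 249.743] pointing down, gripper open.
Joint ranges: [-3.01, 3.01], [-0.46, 2.08], [-1.47, 1.51], [0.13, 2.56], [-1, 4.14], [0.04, 2.09], [-2.66, 2.66]. Speed limits (rad/s): [2.57, 2.57, 3.14, 3.14, 3.14, 3.14, 3.14].

### API

Orientations are given as a unit quaternion [x, y, z, w].
In Python, from station import monitor, optics, job_done, r gives the robot as it stands. The module is installed in compiled form; this text tells all that it offers.
- The arm moves only by the shell command python3 -m creep 'ROWS' [OPENING] [FORCE]. ROWS is JSON, a list that holds one entry, the list of rows, each a list of 4 numbers: the shift along the tool's x, y, z in mm, then the turn about the tool's z in degrees. A call has 1 to 12 rows; each row is the pose to reach, as a shift and turn from the pose commanded when the call began, along the tool's axes at that moment; what a row does not reach only later rows make up. A row lasts 1/8 s, in which the tool goes at most 62.5 mm and 10.7 degrees, less where a joint would pass 70% of its speed; a pose out of reach is approached as far as the arm can. A call with a gripper value outside its range is refused whole. OPENING is the gripper command: -1 is shut, 1 is fully open, values between are in proportion, set as the call begins (- or left out, the last holds). The fingers move at their own pace and stop on an object; FORCE is the grip in N (left out, the last holds). Time passes only in rows, so rows that repeat a pose let the fingers close. It gives the time, the measured TCP pose, the force, the opening and the grip force at its end, in the units of the state.
- monitor.observe(): the state, without advancing time (a new reading comes with each control period).
- optics.camera(name): name is "scene" or "side" or "wrist"; returns the picture (400x640x3 uint8, red, green, blue); there is no depth.
- optics.camera_model(name): a dict with "fov_y" (degrees; the focal length in pixels is half the picture's height over the tangent of half this angle, whatever the lens; pixels are square), "cx", "cy" (the principal point, pixels), "T" (4x4, takes a point from camera to world coordinates). Camera axes: x right, y down, z forward; pixel columns grow to the right and rows downward; lengths in mm; the calibration is good to about 2 mm. A picture is of the moment at which its call begins: read the wrist's pose just before it. camera_model takes no time and is no camera call; for the wrist camera it gives the pose at the moment of the call.
- job_done(): hands the job in; it is judged then, once.
The state is a dict: "time_s": time; "qpos": joint angles; "joint_vel": joint speeds; "tau": joint torques, N m; "tool_pos": TCP position; "eef_rot": TCP orientation; "ft_force": force on the tool from outside, world axes, zero at the start; "torque": the same for the moment, N m; "opening": finger opening in mm; "grasp_force": force on a finger pad.
Only numpy, scipy, OpenCV 4.12 (cv2) and the standard library are available. Lean on these libraries where they do the work, as an engineer would, in place of code of your own. Each camera call takes 0.05 s, during which the arm holds its last target. There are 200 camera calls.

### The job

Set the two dark counterweights on opposite pans of the wooden balance, one on each, let go and let it tip to show which is heavier. Then take the heavier one, put it upright in the channel of the wooden fixture and slide it gently along against the stop until the red pin is pushed fully in, flush with the stop, without ramming it; nothing else may push the pin. Leave the lighter one standing on its pan and leave the other things on the table alone.

Things in the scene. Friction and masses are not known exactly. Their poses are not given: they have to be found in the camera images.
- weight_p_center (a point): Weight P: centre of one of two look-alike dark upright blocks, 40 x 40 mm square, 64 mm high (base 32 mm below this point); z up, x and y square to the sides; brass disc on top. One of the two (not told which) is heavier: 405 to 495 g against 255 to 345 g. Grip it across two opposite sides, in its upper half to stay clear of the fixture.
- weight_q_center (a point): Weight Q: centre of one of two look-alike dark upright blocks, 40 x 40 mm square, 64 mm high (base 32 mm below this point); z up, x and y square to the sides; brass disc on top. One of the two (not told which) is heavier: 405 to 495 g against 255 to 345 g. Grip it across two opposite sides, in its upper half to stay clear of the fixture.
- weight_p: weight P itself; this origin is the centre of its underside
- weight_q: weight Q itself; this origin is the centre of its underside
- balance: plywood base of the equal-arm balance, 110 x 200 x 12 mm, origin at the centre of its underside; the beam lies along its y axis, pivot 40 mm up, post and pointer up to 80 mm high in the middle.
- pan_left_top (a point): centre of the top face of the left pan, a round steel plate 90 mm across, 72 mm over the table when empty, 115 mm to the balance's +y side of its pivot. It stays level and moves up and down by at most 14 mm as the beam tips, sinking freely under load: let go of a weight when its base is within a few mm of the pan; press the balance with 30 N at most.
- pan_right_top (a point): centre of the top face of the right pan, a round steel plate 90 mm across, 72 mm over the table when empty, 115 mm to the balance's -y side of its pivot. It stays level and moves up and down by at most 14 mm as the beam tips, sinking freely under load: let go of a weight when its base is within a few mm of the pan; press the balance with 30 N at most.
- beam (a joint): tip of the beam in rad, 0 level (empty), from -0.12 to 0.12 at its stops; positive: the left pan is up and the right pan down (the right one holds the heavier load). It takes up to about 1.5 s to tip.
- fixture: wooden fixture, base board 220 x 110 x 10 mm, origin at the centre of its underside. A straight channel runs along its +x, centred on y = 0: floor 10 mm above the origin, 44 mm wide between fences 9 mm high from x = -50 to +105 mm.
- channel_mouth (a point): point on the channel's floor, 85 mm before the fixture's centre (x = -85 mm), where a weight can be set down: from x = -92 to -50 mm the fences flare out to about 64 mm at the open mouth. Axes as the fixture's: slide the weight along +x from here; let go and pushed low from behind, it lines itself up in the flare.
- stop_holder: holder of the stop: fixed to the fixture, origin a point on the channel's floor at fixture x = +50 mm. An aluminium stop block, 42 mm wide, 22 mm high, closes the channel near here; it was clamped by hand, so its face may stand up to 8 mm before or beyond this point: it is rigid, its place is not measured and must be felt. The red pin sticks out of its face to the mouth. Press it with 25 N at most.
- pin (a joint): how far the red pin is pushed in, in m: 0 out (it sticks out 10 mm), 0.010 flush with the stop's face. 10 mm thick, its axis 13 mm above the channel floor. It slides stiffly, with about 4 N of friction plus 15 N per m/s, does not spring back, and beyond it the weight meets the rigid stop.
- kit_box: bystander, to be left alone: open plywood kit box 100 x 80 x 45 mm
- foam_block: bystander, to be left alone: yellow block 50 x 150 x 35 mm
- screwdriver: bystander, to be left alone: screwdriver lying on the table
- screw_jar: bystander, to be left alone: jar of screws, 56 mm across, 70 mm high
- bracket: bystander, to be left alone: flat wooden triangle bracket, about 130 x 90 x 6 mm
- pen_cup: bystander, to be left alone: grey cup, 72 mm across, 90 mm high
- collar: bystander, to be left alone: brass collar, 48 mm across, 18 mm high
Things that resemble listed ones, but are neither listed nor needed, are in the scene too. What is shaped like the weight_q but blue or pink is not meant.

How it is judged (in metres and radians):
On the way, in this order (a step that is already met when the one before it is completed fails the run):
1. the two weights stand on opposite pans, one on each, let go, and the beam has come to rest tipped to the heavier side (((horizontal distance between weight_p_center and pan_left_top below 0.035 m and z of weight_p_center in the frame of pan_left_top between 0.029 and 0.036 m and horizontal distance between weight_q_center and pan_right_top below 0.035 m and z of weight_q_center in the frame of pan_right_top between 0.029 and 0.036 m) or (horizontal distance between weight_p_center and pan_right_top below 0.035 m and z of weight_p_center in the frame of pan_right_top between 0.029 and 0.036 m and horizontal distance between weight_q_center and pan_left_top below 0.035 m and z of weight_q_center in the frame of pan_left_top between 0.029 and 0.036 m)) and (value of joint beam below -0.09 rad or value of joint beam above 0.09 rad) and velocity of joint beam between -0.05 and 0.05 rad/s and contact force between each of the arm, the fingers and weight_p below 0.2 N and contact force between each of the arm, the fingers and weight_q below 0.2 N), for 0.2 s.
2. the heavier weight stands in the fixture's channel with the red pin pushed fully in, the lighter one (under 3.7 N) on its pan (((y of weight_p_center in the frame of fixture between -0.005 and 0.005 m and x of weight_p_center in the frame of fixture above 0.015 m and z of weight_p_center in the frame of fixture below 0.045 m and angle between each of weight_p_center, weight_q_center's own z axis and vertical below 0.06 rad and value of joint pin above 0.0085 m and ((horizontal distance between weight_q_center and pan_left_top below 0.035 m and z of weight_q_center in the frame of pan_left_top between 0.029 and 0.036 m) or (horizontal distance between weight_q_center and pan_right_top below 0.035 m and z of weight_q_center in the frame of pan_right_top between 0.029 and 0.036 m)) and contact force between weight_q and balance below 3.7 N) or (y of weight_q_center in the frame of fixture between -0.005 and 0.005 m and x of weight_q_center in the frame of fixture above 0.015 m and z of weight_q_center in the frame of fixture below 0.045 m and angle between each of weight_q_center, weight_p_center's own z axis and vertical below 0.06 rad and value of joint pin above 0.0085 m and ((horizontal distance between weight_p_center and pan_left_top below 0.035 m and z of weight_p_center in the frame of pan_left_top between 0.029 and 0.036 m) or (horizontal distance between weight_p_center and pan_right_top below 0.035 m and z of weight_p_center in the frame of pan_right_top between 0.029 and 0.036 m)) and contact force between weight_p and balance below 3.7 N))), for 0.2 s.
At the end, for the whole second after the job is handed in: The heavier weight stands upright on the floor of the fixture's channel (within 5 mm of its centre line) at the stop, the red pin pushed in to within 1.5 mm of flush; the lighter weight stands upright on one of the pans, within 35 mm of the pan's centre; both are let go and at rest (((y of weight_p_center in the frame of fixture between -0.005 and 0.005 m and x of weight_p_center in the frame of fixture above 0.015 m and z of weight_p_center in the frame of fixture below 0.045 m and angle between each of weight_p_center, weight_q_center's own z axis and vertical below 0.06 rad and value of joint pin above 0.0085 m and ((horizontal distance between weight_q_center and pan_left_top below 0.035 m and z of weight_q_center in the frame of pan_left_top between 0.029 and 0.036 m) or (horizontal distance between weight_q_center and pan_right_top below 0.035 m and z of weight_q_center in the frame of pan_right_top between 0.029 and 0.036 m)) and contact force between weight_q and balance below 3.7 N) or (y of weight_q_center in the frame of fixture between -0.005 and 0.005 m and x of weight_q_center in the frame of fixture above 0.015 m and z of weight_q_center in the frame of fixture below 0.045 m and angle between each of weight_q_center, weight_p_center's own z axis and vertical below 0.06 rad and value of joint pin above 0.0085 m and ((horizontal distance between weight_p_center and pan_left_top below 0.035 m and z of weight_p_center in the frame of pan_left_top between 0.029 and 0.036 m) or (horizontal distance between weight_p_center and pan_right_top below 0.035 m and z of weight_p_center in the frame of pan_right_top between 0.029 and 0.036 m)) and contact force between weight_p and balance below 3.7 N)) and linear speed of each of weight_p, weight_q below 0.02 m/s); the robot touches nothing.
It fails at once if the stop is pressed with more than 25 N (contact force between stop_holder and anything else above 25 N).
It fails at once if the balance is pressed with more than 30 N (contact force between balance and anything else above 30 N).
It fails at once if the red pin is pushed by anything but a weight in the channel (value of joint pin above 0.003 m and (x of weight_p_center in the frame of fixture below 0.005 m or y of weight_p_center in the frame of fixture above 0.012 m or y of weight_p_center in the frame of fixture below -0.012 m) and (x of weight_q_center in the frame of fixture below 0.005 m or y of weight_q_center in the frame of fixture above 0.012 m or y of weight_q_center in the frame of fixture below -0.012 m)).
It fails at once if a bystander is moved by more than 30 mm (distance of any of kit_box, foam_block, screwdriver, screw_jar, bracket, pen_cup, collar from where it was at the start of the episode above 0.03 m).
It also fails if it takes over 72 s, if anything falls off the work surface, if the arm or the gripper's body presses on something with over 40 N, if the wrist force passes 120 N, or if a joint passes its speed limit or range.

## Working session

There is one attempt and no reset: what is moved stays moved. The work goes in short steps, Python scripts to look and compute and a shell command to move; the robot and the scene stay as the last step left them, time stands still between calls to the robot, and variables do not carry over. Pictures are saved under pics/ and viewed, at most 10 in all, crops included, and the job is handed in when it is done.

```bash
mkdir -p pics; cat > h.py <<'E'
import numpy as np, cv2
from station import monitor, optics, job_done, r
def K(m): 
    f=200/np.tan(np.radians(m["fov_y"])/2); return f,m["cx"],m["cy"],np.array(m["T"])
def ray(m,u,v):
    f,cx,cy,T=K(m); d=T[:3,:3]@np.array([(u-cx)/f,(v-cy)/f,1]); return T[:3,3],d/np.linalg.norm(d)
def plane(m,u,v,z):
    o,d=ray(m,u,v); return o+d*(z-o[2])/d[2]
def tri(*mv):
    A=np.zeros((3,3));b=np.zeros(3);R=[ray(*x) for x in mv]
    for o,d in R: P=np.eye(3)-np.outer(d,d);A+=P;b+=P@o
    p=np.linalg.solve(A,b); return p,[np.linalg.norm((np.eye(3)-np.outer(d,d))@(p-o)) for o,d in R]
def proj(m,p):
    f,cx,cy,T=K(m); c=T[:3,:3].T@(np.array(p)-T[:3,3]); return cx+f*c[0]/c[2],cy+f*c[1]/c[2]
E
python3 - <<'E'
from h import *
for n in("scene","side","wrist"):
    m=optics.camera_model(n);im=optics.camera(n);cv2.imwrite(f"pics/{n}0.png",im[...,::-1])
    print(n,m["fov_y"],m["cx"],m["cy"],np.round(m["T"],2).tolist())
s=monitor.observe();print(s,r.nose_length)
E
```

```text
scene 44.63734754507957 323.74902370614984 204.08991170699466 [[0.75, 0.44, -0.49, 1288.65], [0.66, -0.48, 0.58, -892.46], [0.02, -0.76, -0.65, 1064.07], [0.0, 0.0, 0.0, 1.0]]
side 50.2235703256207 315.5951570432563 200.6784282734453 [[-0.86, -0.41, 0.31, 155.35], [-0.51, 0.67, -0.54, 710.11], [0.01, -0.63, -0.78, 1098.38], [0.0, 0.0, 0.0, 1.0]]
wrist 60.824893149851256 320.16582735940875 198.06044153114667 [[1.0, 0.0, -0.0, 624.48], [-0.0, -0.95, -0.31, 79.1], [-0.0, 0.31, -0.95, 384.75], [0.0, 0.0, 0.0, 1.0]]
{'time_s': 0.15, 'qpos': array([ 0.03379308,  0.68979951, -0.19455793,  1.56604893,  0.15733481,
        0.90249048, -0.21508899]), 'joint_vel': array([ 5.15788671e-05, -4.39171447e-04, -2.10676967e-03, -2.73679814e-03,
        3.88725364e-04, -3.10182432e-04, -5.72663761e-04]), 'tau': array([-1.46674727e-03, -5.27863634e+01, -1.26819178e+00, -1.53587687e+01,
       -5.24473807e-02,  3.92338901e-03,  1.12435155e-04]), 'tool_pos': array([ 6.24563421e+02, -2.02306581e-02,  2.49104906e+02]), 'eef_rot': array([ 7.07063650e-01,  7.07149587e-01, -5.12779822e-04, -4.39969727e-04]), 'ft_force': array([-0.42187592,  0.12515111, -0.07396709]), 'torque': array([ 0.01666241, -0.02378659, -0.02756098]), 'grasp_force': 0.0, 'opening': 88.50418187719949} 11.0
```

View pics/scene0.png

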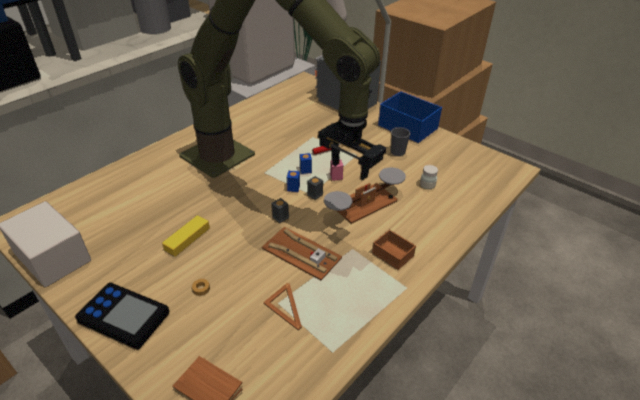

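View pics/side0.png

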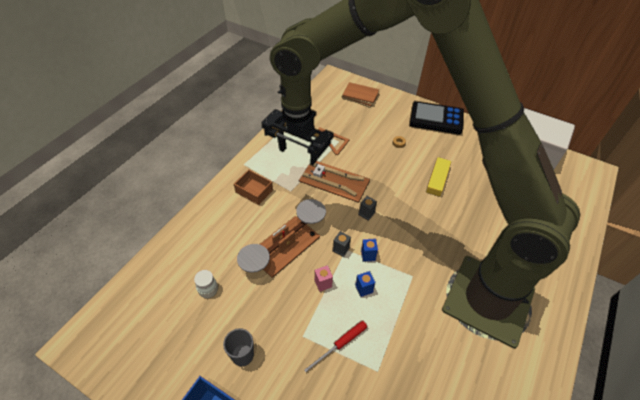

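The scene view shows two dark blocks at about (280,210) and (315,187), and the side view shows them at (368,207) and (341,243). Look-alikes in the scene view are the blue blocks at (305,162) and (293,180) and the pink one at (337,170). I choose the two dark ones. The balance is at (365,200) with pans at (338,201) and (392,177), and the fixture is at (302,252). Next is a close crop to check.

```bash
python3 - <<'E'
import cv2,numpy as np
a=cv2.imread("pics/scene0.png")[155:285,255:415];b=cv2.imread("pics/side0.png")[155:285,235:395]
up=lambda x,k:cv2.convertScaleAbs(cv2.resize(x,None,fx=k,fy=k,interpolation=cv2.INTER_CUBIC),alpha=1.5)
cv2.imwrite("pics/crop0.png",np.hstack([up(a,2.5),up(b,2.5)])); 
cv2.imwrite("pics/crop0.png",np.vstack([np.hstack([up(a,2.5),up(b,2.5)])]))
E
```

```text
(no output)
```

View pics/crop0.png

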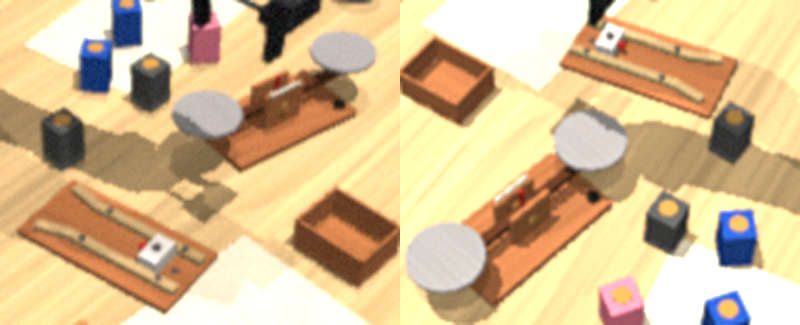

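View pics/wrist0.png

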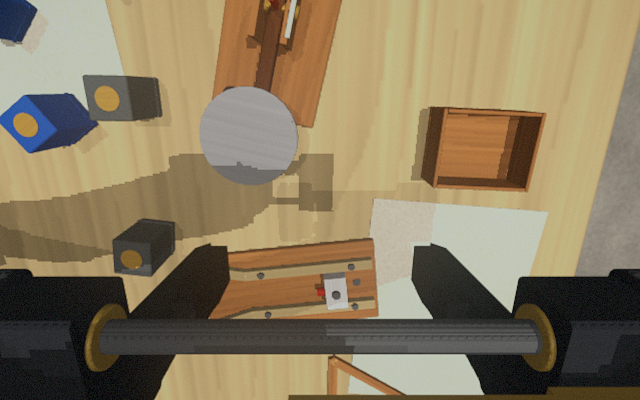

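The crop confirms two dark blocks with brass discs: A at scene (315,181), side (342,238), wrist (107,98), and B at scene (280,203), side (369,202), wrist (131,259). The fixture's mouth faces the robot, and the white stop is at wrist (335,292).

```bash
cat >> h.py <<'E'
def blob(im,lo,hi,u,v,R):
    "centroid of HSV-masked blob nearest (u,v) within window R"
    h=cv2.cvtColor(im,cv2.COLOR_RGB2HSV);m=cv2.inRange(h,np.array(lo),np.array(hi))
    w=np.zeros_like(m);u,v=int(u),int(v);w[max(0,v-R):v+R+1,max(0,u-R):u+R+1]=255;m&=w
    n,l,s,c=cv2.connectedComponentsWithStats(m)
    i=max(range(1,n),key=lambda i:s[i,4]-3*np.hypot(*(c[i]-(u,v))))
    cs,_=cv2.findContours((l==i).astype(np.uint8),cv2.RETR_EXTERNAL,cv2.CHAIN_APPROX_NONE)
    return c[i],s[i,4],max(cs,key=len)
BR=((10,110,70),(30,255,255)); GR=((0,0,70),(180,45,190))
E
python3 - <<'E'
from h import *
ms={n:optics.camera_model(n) for n in("scene","side","wrist")}
I={n:cv2.imread(f"pics/{n}0.png")[...,::-1].copy() for n in ms}
for n,(u,v) in [("scene",(315,181)),("side",(342,238)),("wrist",(107,98))]: print(cv2.cvtColor(I[n],cv2.COLOR_RGB2HSV)[v,u], end=" ")
for nm,g in dict(A=dict(scene=(315,181),side=(342,238),wrist=(107,98)),B=dict(scene=(280,203),side=(369,202),wrist=(131,259))).items():
    q=[]
    for n in g:
        c,a,_=blob(I[n],*BR,*g[n],7 if n!="wrist" else 20); q.append((ms[n],*c)); print(nm,n,c.round(1),a)
    p,e=tri(*q);print(nm,p.round(1),np.round(e,1))
for nm,g in dict(near=dict(scene=(338,201),side=(311,211),wrist=(249,135)),far=dict(scene=(392,177),side=(253,259))).items():
    q=[]
    for n in g:
        c,a,k=blob(I[n],*GR,*g[n],22 if n!="wrist" else 60); el=cv2.fitEllipse(cv2.convexHull(k));q.append((ms[n],*el[0])); print(nm,n,np.round(el[0],1),np.round(el[1],1),a)
    p,e=tri(*q);print(nm,p.round(1),np.round(e,1))
for u,v in [(378,316),(374,239),(229,253),(324,277),(347,308),(320,292)]: print((u,v),plane(ms["wrist"],u,v,10).round(1))
E
```

```text
[ 17 157 154] [ 17 158 184] [ 20 154 179] A scene [314.6 180. ] 27
A side [341.9 237.8] 42
A wrist [106.7  98.2] 495
A [431.9  70.2  64.5] [1.3 1.  0.9]
B scene [279.1 202.3] 26
B side [368.2 201.6] 33
B wrist [130.9 259. ] 326
B [426.3 -91.2  64.7] [1.5 1.4 0.6]
near scene [337.6 200.4] [18.3 27.6] 401
near side [310.5 211.1] [23.9 28.8] 546
near wrist [248.1 135.1] [ 95.1 101.6] 7585
near [558.7  37.3  68.1] [1.2 1.4 1.5]
far scene [391.9 175.4] [15.7 25.5] 324
far side [253.  257.7] [27.4 32.2] 705
far [611.7 259.7  68.2] [0.5 0.5]
(378, 316) [ 699.3 -202.2   10. ]
(374, 239) [688.9 -92.8  10. ]
(229, 253) [ 513.1 -111.5   10. ]
(324, 277) [ 629.  -144.7   10. ]
(347, 308) [ 658.8 -190.    10. ]
(320, 292) [ 624.  -166.2   10. ]
```

```bash
python3 -m creep '[[[-30,-25,0,0],[-60,-50,0,0],[-90,-75,0,0],[-120,-105,0,0],[-120,-105,0,0],[-120,-105,0,0]]]' 1
python3 - <<'E'
from h import *
m=optics.camera_model("wrist");im=optics.camera("wrist");cv2.imwrite("pics/wrist1.png",im[...,::-1]);np.save("m1T.npy",m["T"])
a=cv2.imread("pics/wrist0.png")[50:150,50:190]
a=cv2.convertScaleAbs(cv2.resize(a,None,fx=2,fy=2),alpha=1.5)
v=im[...,::-1].copy();v=np.vstack([v,np.zeros((200,640,3),np.uint8)]);v[400:,:280]=a;cv2.imwrite("pics/wrist1v.png",v)
E
```

```text
time_s: 0.9
tool_pos: [520.6, -119.4, 249.8]
eef_rot: [0.707, 0.707, 0.001, 0.0]
ft_force: [-1.0, 0.4, -0.3]
opening: 88.0
grasp_force: 0.0
```

View pics/wrist1v.png

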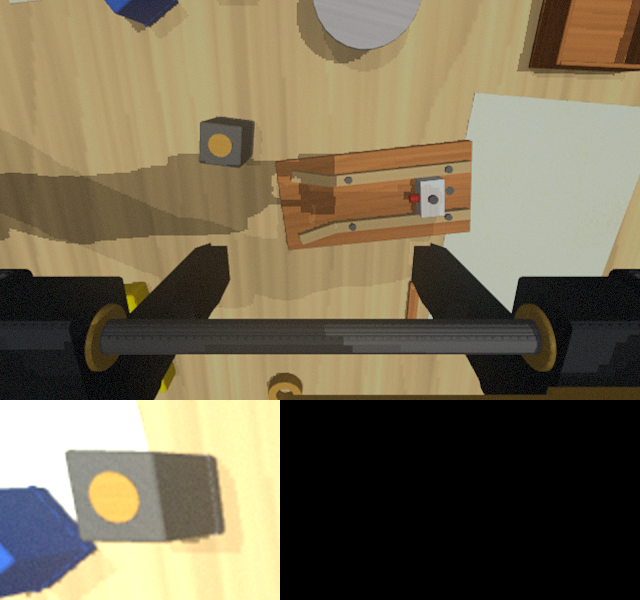

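The wrist view shows weight B's top at (220,145), and the fixture board with corners near (277,161), (470,140), (470,232), (288,249). The stop is at (431,198) and the pin at (415,198). In the inset, weight A's top face is nearly square to the image.

```bash
python3 - <<'E'
from h import *
m0=optics.camera_model("wrist");m1=dict(m0);m1["T"]=np.load("m1T.npy")
w0=dict(m0);T=np.array(m1["T"]).copy();T[:3,3]=[624.48,79.1,384.75];w0["T"]=T
I0=cv2.imread("pics/wrist0.png");I1=cv2.imread("pics/wrist1.png")
lsd=cv2.createLineSegmentDetector()
def lines(I,m,box,z,minl):
    x0,y0,x1,y1=box
    g=cv2.cvtColor(I,cv2.COLOR_BGR2GRAY)[y0:y1,x0:x1];g=cv2.resize(g,None,fx=3,fy=3,interpolation=cv2.INTER_CUBIC)
    for a,b,c,d in cv2.convertScaleAbs(g) is not None and lsd.detect(cv2.convertScaleAbs(g,alpha=1.5))[0][:,0]:
        a,b,c,d=a/3+x0,b/3+y0,c/3+x0,d/3+y0
        p,q=plane(m,a,b,z),plane(m,c,d,z);L=np.linalg.norm(p-q)
        if L>minl:print(np.round([a,b,c,d],0),p[:2].round(1),q[:2].round(1),"L%.0f ang%.1f"%(L,np.degrees(np.arctan2(*(q-p)[1::-1]))))
print("A");lines(I0,w0,(70,60,170,135),64,22)
print("B");lines(I1,m1,(190,105,265,175),64,22)
print("F10");lines(I1,m1,(265,130,480,255),10,60)
c,a,_=blob(I1[...,::-1].copy(),*BR,220,145,20);B=plane(m1,*c,64);print("B disc",B.round(1),tri((m1,*c),(w0,130.9,259))[0].round(1))
h=cv2.cvtColor(I1,cv2.COLOR_BGR2HSV)
c,a,_=blob(I1[...,::-1].copy(),(0,160,60),(6,255,255),415,198,15);print("pin",c,a,plane(m1,*c,23+0).round(1))
E
```

```text
A
[ 89. 110.  82.  76.] [413.8  60.6] [414.1  89.8] L29 ang89.3
[116.  75. 154.  77.] [444.2  90.7] [477.2  88.9] L33 ang-3.0
[ 84.  75. 116.  76.] [416.3  91.1] [444.2  90.4] L28 ang-1.4
[158.  79. 162. 115.] [480.8  87.6] [480.4  56.2] L31 ang-90.7
B
[199. 161. 200. 122.] [ 404.6 -106.5] [409.5 -69.7] L37 ang82.5
[255. 122. 252. 156.] [460.1 -69.6] [ 456.  -101.3] L32 ang-97.3
[239. 168. 200. 163.] [ 443.  -112.7] [ 405.3 -108.1] L38 ang173.0
[240. 163. 241. 136.] [ 444.1 -108.1] [447.1 -81.9] L26 ang83.4
[241. 127. 211. 123.] [447.6 -73.6] [420.  -70.3] L28 ang173.1
F10
[349. 152. 411. 146.] [ 552.9 -107.3] [620.6 -99.9] L68 ang6.2
[471. 161. 337. 176.] [ 689.2 -117.4] [ 539.4 -133.9] L151 ang-173.7
[471. 162. 470. 231.] [ 690.2 -118.6] [ 699.4 -201.5] L83 ang-83.7
[419. 215. 353. 221.] [ 636.7 -181. ] [ 559.8 -189.4] L77 ang-173.7
[470. 141. 335. 156.] [685.7 -94.9] [ 537.6 -111.3] L149 ang-173.7
[335. 174. 415. 165.] [ 537.8 -131.6] [ 627.7 -121.8] L90 ang6.3
[428. 236. 289. 250.] [ 650.4 -208.5] [ 483.  -226.9] L168 ang-173.7
[356. 231. 433. 223.] [ 564.1 -201.7] [ 654.4 -191.7] L91 ang6.3
B disc [425.8 -90.6  64. ] [425.7 -91.   62.7]
pin [413.67532468 197.85714286] 77 [ 625.3 -156.2   23. ]
```

```bash
python3 -m creep '[[[21,-10,0,10.1],[42,-20,10,20.2],[63,-30,30,30.3],[85,-40,50,40.4],[106,-50,70,50.5],[127,-60,90,60.6],[148,-70,110,70.7],[169,-80,120,80.8],[190.5,-87,130,91],[190.5,-87,130,91],[190.5,-87,130,91]]]' 1 20
python3 - <<'E'
from h import *
m=optics.camera_model("wrist");im=optics.camera("wrist");cv2.imwrite("pics/wrist2.png",im[...,::-1]);print(proj(m,[433,70.5,64]),proj(m,[625,-156,23]))
E
```

```text
time_s: 2.33
tool_pos: [433.9, 70.5, 119.9]
eef_rot: [1.0, -0.007, 0.001, 0.0]
ft_force: [0.5, -0.4, -0.3]
opening: 88.5
grasp_force: 0.0
(np.float64(319.7703304691764), np.float64(227.53629355807743)) (np.float64(728.3866555864654), np.float64(-131.5846579269651))
```

View pics/wrist2.png

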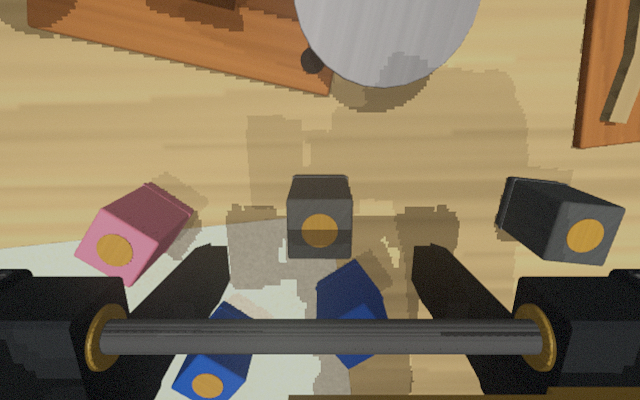

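The wrist view shows weight A centred between the fingers, its disc at (319,231) about 2 mm from the prediction. The pink and blue blocks are clear of the finger paths, so I go down and grip.

```bash
python3 -m creep '[[[-1.5,0,25,0],[-1.5,0,50,0],[-1.5,0,70,0],[-1.5,0,80,0],[-1.5,0,82,0],[-1.5,0,82,0]]]' 1 20
python3 -m creep '[[[0,0,0,0],[0,0,0,0],[0,0,0,0],[0,0,0,0],[0,0,0,0],[0,0,0,0],[0,0,0,0]]]' -1 25
python3 -m creep '[[[0,0,-10,0],[0,0,-40,0],[0,0,-80,0],[0,0,-120,0],[0,0,-150,0],[0,0,-150,0],[0,0,-150,0],[0,0,-150,0]]]'
```

```text
time_s: 3.12
tool_pos: [437.3, 71.0, 42.4]
eef_rot: [1.0, -0.011, -0.004, 0.001]
ft_force: [-0.2, -0.7, 0.2]
opening: 88.3
grasp_force: 0.0
time_s: 4.0
tool_pos: [436.8, 71.3, 42.1]
eef_rot: [1.0, -0.009, -0.005, 0.001]
ft_force: [-0.0, -0.2, -0.0]
opening: 39.5
grasp_force: 25.0
time_s: 5.0
tool_pos: [437.3, 71.6, 190.9]
eef_rot: [1.0, -0.009, -0.006, 0.001]
ft_force: [-0.9, -0.4, -2.5]
opening: 40.3
grasp_force: 25.0
```

```bash
python3 -m creep '[[[20,-22,0,0],[50,-54,0,0],[80,-87,0,0],[110,-120,0,0],[140,-152,0,0],[165,-180,0,0],[175.5,-191,0,0],[175.5,-191,0,0],[175.5,-191,30,0],[175.5,-191,55,0],[175.5,-191,65,0],[175.5,-191,65,0]]]'
python3 - <<'E'
from h import *
for n in("scene","side"):
    cv2.imwrite(f"pics/{n}3.png",optics.camera(n)[...,::-1])
print(monitor.observe()["tool_pos"],monitor.observe()["ft_force"])
a=cv2.imread("pics/scene3.png")[120:240,310:450];b=cv2.imread("pics/side3.png")[190:310,200:340]
cv2.imwrite("pics/c3.png",np.hstack([cv2.convertScaleAbs(cv2.resize(x,None,fx=2.8,fy=2.8),alpha=1.5) for x in(a,b)]))
E
```

```text
time_s: 6.5
tool_pos: [615.7, 258.6, 124.5]
eef_rot: [1.0, -0.009, -0.006, 0.001]
ft_force: [0.3, 0.7, -3.0]
opening: 39.7
grasp_force: 25.0
[616.93705236 259.01023617 125.95533926] [-0.11728591 -0.47377683 -1.98664399]
```

View pics/c3.png

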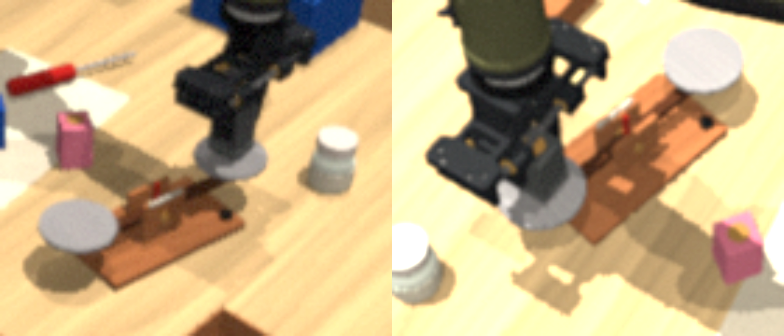

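The crops show the held weight over the far pan, roughly centred, at scene crop (232,150) and side crop (545,185). I lower it in small steps.

```bash
python3 -m creep '[[[0,0,4,0],[0,0,8,0],[0,0,11,0],[0,0,14,0],[0,0,16,0],[0,0,18,0],[0,0,20,0],[0,0,20,0],[0,0,20,0]]]'; python3 -m creep '[[[0,0,1,0],[0,0,2,0],[0,0,3,0],[0,0,4,0],[0,0,4,0],[0,0,4,0]]]'
```

```text
time_s: 7.72
tool_pos: [616.2, 259.5, 105.0]
eef_rot: [1.0, -0.009, -0.005, 0.001]
ft_force: [0.4, -0.4, -3.4]
opening: 39.6
grasp_force: 25.0
time_s: 8.48
tool_pos: [616.1, 259.5, 101.0]
eef_rot: [1.0, -0.009, -0.005, 0.001]
ft_force: [0.8, -0.2, -3.4]
opening: 39.7
grasp_force: 25.0
```

```bash
python3 -m creep '[[[0,0,1,0],[0,0,1.5,0],[0,0,1.5,0],[0,0,1.5,0],[0,0,1.5,0]]]'; python3 -m creep '[[[0,0,0,0],[0,0,0,0],[0,0,0,0],[0,0,0,0],[0,0,0,0],[0,0,0,0]]]' 1; python3 -m creep '[[[0,0,-10,0],[0,0,-40,0],[0,0,-90,0],[0,0,-140,0],[0,0,-140,0],[-30,50,-140,0],[-60,100,-140,0],[-60,100,-140,0],[-60,100,-140,0]]]'
python3 - <<'E'
from h import *
for n in("scene","side"): cv2.imwrite(f"pics/{n}4.png",optics.camera(n)[...,::-1])
a=cv2.imread("pics/scene4.png")[120:240,310:450];b=cv2.imread("pics/side4.png")[190:310,200:340]
cv2.imwrite("pics/c4.png",np.hstack([cv2.convertScaleAbs(cv2.resize(x,None,fx=2.8,fy=2.8),alpha=1.5) for x in(a,b)]))
E
```

```text
time_s: 9.1
tool_pos: [616.3, 259.4, 100.1]
eef_rot: [1.0, -0.009, -0.005, 0.001]
ft_force: [-2.7, -0.2, 6.1]
opening: 39.8
grasp_force: 25.0
time_s: 9.85
tool_pos: [616.1, 259.4, 99.5]
eef_rot: [1.0, -0.009, -0.005, 0.001]
ft_force: [0.4, -0.6, -0.2]
opening: 88.3
grasp_force: 0.0
time_s: 10.98
tool_pos: [556.0, 161.5, 240.2]
eef_rot: [1.0, -0.009, -0.005, 0.0]
ft_force: [-1.5, 1.2, 0.6]
opening: 87.7
grasp_force: 0.0
```

View pics/c4.png

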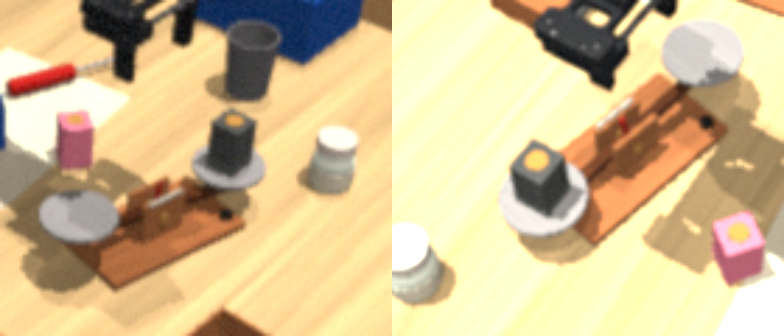

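Weight A stands on its pan: the scene crop has its top at (232,120), the side crop at (537,160), and the near pan is raised. Now weight B.

```bash
python3 -m creep '[[[-15,30,0,1],[-35,70,0,2],[-55,115,0,3],[-75,160,0,4],[-100,205,20,5],[-115,235,60,6],[-124.5,255,100,6],[-124.5,255,120,6],[-124.5,255,120,6],[-124.5,255,120,6]]]'
python3 - <<'E'
from h import *
m=optics.camera_model("wrist");im=optics.camera("wrist");cv2.imwrite("pics/wrist5.png",im[...,::-1])
u,v=proj(m,[425.8,-91,64]);print(u,v);c,a,_=blob(im,*BR,u,v,40);print(c,a,plane(m,*c,64).round(1))
E
```

```text
time_s: 12.32
tool_pos: [426.9, -92.0, 122.3]
eef_rot: [0.998, -0.06, -0.004, 0.001]
ft_force: [-0.1, -0.6, -0.5]
opening: 88.2
grasp_force: 0.0
318.1684668167591 225.65309630880685
[317.40809969 225.8411215 ] 963 [425.7 -90.5  64. ]
```

```bash
python3 -m creep '[[[0,0,25,0],[0,0,50,0],[0,0,70,0],[0,0,78,0],[0,0,82,0],[0,0,82,0]]]' 1
python3 -m creep '[[[0,0,0,0],[0,0,0,0],[0,0,0,0],[0,0,0,0],[0,0,0,0],[0,0,0,0],[0,0,0,0]]]' -1 25
python3 -m creep '[[[0,0,-10,0],[0,0,-40,0],[0,0,-80,0],[0,0,-120,0],[0,0,-150,0],[0,0,-150,0],[0,0,-150,0],[0,0,-150,0]]]'
python3 -c "
from h import *
m=optics.camera_model('wrist');im=optics.camera('wrist');s=monitor.observe();print(s['tool_pos'],s['ft_force'])
cv2.imwrite('pics/wrist6.png',im[...,::-1])"
```

```text
time_s: 13.12
tool_pos: [429.1, -93.4, 43.2]
eef_rot: [0.998, -0.061, -0.007, 0.001]
ft_force: [-0.9, -0.8, 0.1]
opening: 88.1
grasp_force: 0.0
time_s: 14.0
tool_pos: [428.2, -92.4, 42.8]
eef_rot: [0.998, -0.061, -0.008, -0.0]
ft_force: [-0.1, 2.7, 0.6]
opening: 39.8
grasp_force: 25.0
time_s: 15.0
tool_pos: [429.7, -92.9, 191.5]
eef_rot: [0.998, -0.061, -0.009, 0.0]
ft_force: [-0.2, 0.3, -4.4]
opening: 39.8
grasp_force: 25.0
[429.89518136 -93.05860974 191.63878741] [-0.61429061 -0.05707173 -3.64432359]
```

```bash
python3 -m creep '[[[15,-20,0,0],[40,-52,0,0],[65,-84,0,0],[90,-115,0,0],[110,-138,0,0],[115,-145,0,0],[115,-145,0,0],[115,-145,20,0],[115,-145,40,0],[115,-145,50,0],[115,-145,50,0],[115,-145,50,0]]]'
python3 -m creep '[[[0,0,3,0],[0,0,6,0],[0,0,8,0],[0,0,10,0],[0,0,12,0],[0,0,14,0],[0,0,16,0],[0,0,16,0],[0,0,16,0],[0,0,16,0]]]'
```

```text
time_s: 16.55
tool_pos: [561.9, 36.2, 141.3]
eef_rot: [0.998, -0.061, -0.007, 0.001]
ft_force: [-0.5, -0.1, -3.9]
opening: 39.8
grasp_force: 25.0
time_s: 17.8
tool_pos: [561.4, 36.5, 124.7]
eef_rot: [0.998, -0.061, -0.008, 0.001]
ft_force: [-1.3, -0.8, -1.4]
opening: 39.3
grasp_force: 25.0
```

```bash
python3 -m creep '[[[0,0,2,0],[0,0,4,0],[0,0,4,0],[0,0,4,0]]]'; python3 -m creep '[[[0,0,0,0],[0,0,0,0],[0,0,0,0],[0,0,0,0],[0,0,0,0],[0,0,0,0],[0,0,0,0],[0,0,0,0]]]' 1; python3 -m creep '[[[0,0,-10,0],[0,0,-40,0],[0,0,-70,0],[-30,0,-90,0],[-60,0,-90,0],[-70,0,-90,0],[-70,0,-90,0],[-70,0,-90,0],[-70,0,-90,0],[-70,0,-90,0],[-70,0,-90,0],[-70,0,-90,0]]]'
python3 - <<'E'
from h import *
I={}
for n in("scene","side"): I[n]=optics.camera(n);cv2.imwrite(f"pics/{n}7.png",I[n][...,::-1])
a=cv2.imread("pics/scene7.png")[120:240,310:450];b=cv2.imread("pics/side7.png")[190:310,200:340]
cv2.imwrite("pics/c7.png",np.hstack([cv2.convertScaleAbs(cv2.resize(x,None,fx=2.8,fy=2.8),alpha=1.5) for x in(a,b)]))
ms={n:optics.camera_model(n) for n in I}
for nm,g in dict(A=[616,259,125],B=[558,37,122]).items():
    q=[]
    for n in I:
        u,v=proj(ms[n],g);c,s,_=blob(I[n],*BR,u,v,9);q.append((ms[n],*c));print(n,(round(u),round(v)),c.round(1),s)
    print(nm,*[np.round(x,1) for x in tri(*q)])
E
```

```text
time_s: 18.3
tool_pos: [561.4, 36.8, 120.6]
eef_rot: [0.998, -0.061, -0.008, 0.001]
ft_force: [-0.3, -1.9, -0.8]
opening: 40.1
grasp_force: 25.0
time_s: 19.3
tool_pos: [561.3, 36.8, 120.6]
eef_rot: [0.998, -0.061, -0.008, 0.001]
ft_force: [-0.7, -1.4, 0.2]
opening: 88.5
grasp_force: 0.0
time_s: 20.8
tool_pos: [493.3, 45.3, 211.7]
eef_rot: [0.998, -0.061, -0.008, 0.001]
ft_force: [-0.6, 0.6, -0.3]
opening: 88.5
grasp_force: 0.0
scene (395, 162) [394.1 155.6] 25
side (250, 246) [250.  241.1] 51
A [611.6 258.3 150.5] [1. 1.]
scene (338, 187) [338.2 187. ] 28
side (311, 200) [310.1 199.8] 36
B [560.1  36.6 122.7] [1.4 1.4]
```

View pics/c7.png

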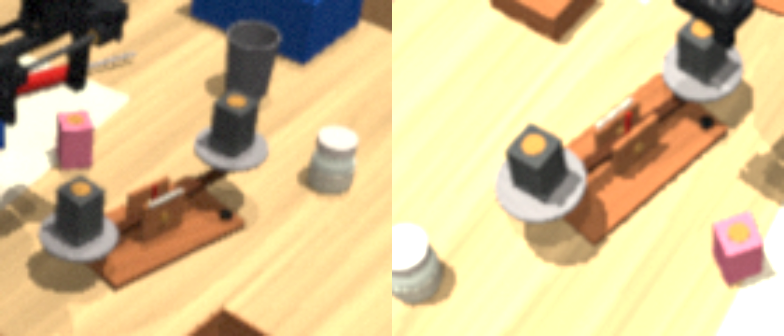

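The balance shows B (near pan, disc at z≈123) heavier than A (far pan, disc at z≈150). I pick B up again and lift gently.

```bash
python3 -m creep '[[[20,0,0,0],[50,0,0,0],[66,0,0,0],[66,0,20,0],[66,0,50,0],[66,0,80,0],[66,0,100,0],[66,0,109,0],[66,0,109,0],[66,0,109,0]]]' 1
python3 -m creep '[[[0,0,0,0],[0,0,0,0],[0,0,0,0],[0,0,0,0],[0,0,0,0],[0,0,0,0]]]' -1 25
python3 -m creep '[[[0,0,-3,0],[0,0,-6,0],[0,0,-9,0],[0,0,-12,0],[0,0,-15,0],[0,0,-18,0],[0,0,-22,0],[0,0,-26,0],[0,0,-32,0],[0,0,-45,0],[0,0,-70,0],[0,0,-90,0]]]'
python3 -m creep '[[[0,0,0,0],[0,0,0,0],[0,0,0,0]]]'
```

```text
time_s: 22.15
tool_pos: [557.6, 37.1, 102.5]
eef_rot: [0.998, -0.061, -0.007, 0.001]
ft_force: [1.1, -0.4, -0.5]
opening: 88.2
grasp_force: 0.0
time_s: 22.9
tool_pos: [557.1, 37.4, 101.7]
eef_rot: [0.998, -0.061, -0.008, 0.0]
ft_force: [0.7, 0.2, 1.3]
opening: 40.0
grasp_force: 25.0
time_s: 24.4
tool_pos: [558.7, 37.1, 193.2]
eef_rot: [0.998, -0.061, -0.007, 0.001]
ft_force: [-0.3, -0.1, -5.1]
opening: 39.9
grasp_force: 25.0
time_s: 24.78
tool_pos: [557.8, 37.5, 190.8]
eef_rot: [0.998, -0.061, -0.009, 0.001]
ft_force: [-1.2, 0.1, -4.8]
opening: 39.4
grasp_force: 25.0
```

```bash
python3 -m creep '[[[-4,25,0,-2],[-9,60,0,-4],[-15,95,0,-6],[-20,130,0,-8],[-26,165,0,-10],[-31,195,20,-12],[-33.5,213.5,50,-13.3],[-33.5,213.5,80,-13.3],[-33.5,213.5,100,-13.3],[-33.5,213.5,100,-13.3],[-33.5,213.5,100,-13.3]]]'
python3 - <<'E'
from h import *
I={n:optics.camera(n) for n in("wrist","scene","side")};ms={n:optics.camera_model(n) for n in I};print(monitor.observe()["tool_pos"],monitor.observe()["eef_rot"])
v=cv2.resize(I["wrist"][:260],(520,211));
a=I["scene"][195:285,245:365];b=I["side"][150:240,290:410]
o=np.zeros((480,800,3),np.uint8);o[:300,:400]=cv2.resize(a,(400,300));o[:300,400:]=cv2.resize(b,(400,300));o[300:480,:443]=cv2.resize(I["wrist"][:260],(443,180))
cv2.imwrite("pics/c8.png",cv2.convertScaleAbs(o,alpha=1.4)[...,::-1])
E
```

```text
time_s: 26.15
tool_pos: [497.9, -171.0, 93.1]
eef_rot: [0.998, 0.055, -0.008, 0.0]
ft_force: [-0.1, -0.2, -3.8]
opening: 39.9
grasp_force: 25.0
[ 498.21674376 -170.74457187   93.49703816] [ 9.98458648e-01  5.50403365e-02 -7.13324503e-03  8.51053245e-05]
```

View pics/c8.png

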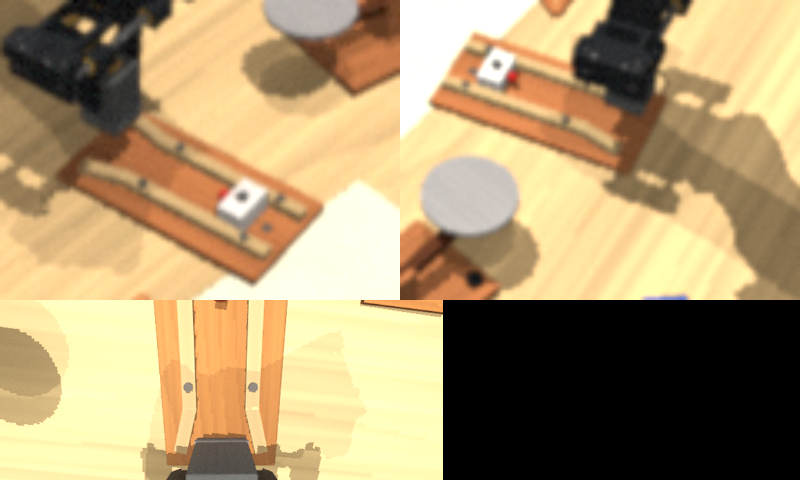

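The wrist inset shows the weight centred on the channel line at (220,455) and square to the fences, and both outside views show it over the mouth. I lower it.

```bash
python3 -m creep '[[[0,0,12,0],[0,0,24,0],[0,0,32,0],[0,0,36,0],[0,0,37,0],[0,0,37,0],[0,0,37,0]]]'; python3 -m creep '[[[0,0,0.7,0],[0,0,1.4,0],[0,0,2,0],[0,0,2,0],[0,0,2,0]]]'
```

```text
time_s: 27.18
tool_pos: [497.2, -170.7, 55.9]
eef_rot: [0.998, 0.055, -0.008, -0.0]
ft_force: [-0.1, 0.4, -4.2]
opening: 39.7
grasp_force: 25.0
time_s: 27.8
tool_pos: [497.0, -170.6, 53.7]
eef_rot: [0.998, 0.055, -0.008, -0.0]
ft_force: [0.3, 0.2, -5.0]
opening: 40.0
grasp_force: 25.0
```

```bash
python3 -m creep '[[[0,0,0.7,0],[0,0,1.4,0],[0,0,1.4,0],[0,0,1.4,0]]]'; python3 -m creep '[[[0,0,0,0],[0,0,0,0],[0,0,0,0],[0,0,0,0],[0,0,0,0]]]' 1;  python3 -m creep '[[[0,0,-15,0],[0,0,-45,0],[-30,0,-60,0],[-60,0,-60,0],[-60,0,-60,0],[-60,0,-60,0]]]' -1
```

```text
time_s: 28.3
tool_pos: [497.0, -170.6, 53.6]
eef_rot: [0.998, 0.055, -0.007, -0.001]
ft_force: [-1.8, 2.9, 9.8]
opening: 39.8
grasp_force: 25.0
time_s: 28.92
tool_pos: [497.0, -170.6, 52.2]
eef_rot: [0.998, 0.055, -0.008, -0.0]
ft_force: [0.0, 0.2, 0.2]
opening: 86.9
grasp_force: 0.0
time_s: 29.68
tool_pos: [439.6, -177.2, 113.7]
eef_rot: [0.998, 0.055, -0.007, -0.0]
ft_force: [0.7, -0.1, -0.3]
opening: 30.2
grasp_force: 0.0
```

```bash
python3 - <<'E'
from h import *
g=[499.7,-170.2,74];q=[];t=np.array([.99396,.10973]);n=np.array([-.10973,.99396])
for k,R in(("wrist",40),("scene",9),("side",9)):
    m=optics.camera_model(k);im=optics.camera(k);u,v=proj(m,g);c,s,_=blob(im,*((12,120,90),(25,255,255)),u,v,R);p=plane(m,*c,74)
    print(k,(round(u),round(v)),c.round(1),s,p.round(1),(t@p[:2]-563).round(1),(n@p[:2]+224).round(1))
    if k=="wrist": cv2.imwrite("pics/w9.png",cv2.convertScaleAbs(im[...,::-1],alpha=1.3))
E
```

```text
wrist (319, 127) [319.3 127.9] 1536 [ 499.1 -170.3   74. ] -85.6 -0.1
scene (278, 223) [277.6 223.5] 33 [ 498.5 -171.2   74. ] -86.3 -0.9
side (360, 174) [358.9 174.2] 20 [ 502.  -170.1   74. ] -82.7 -0.2
```

View pics/w9.png

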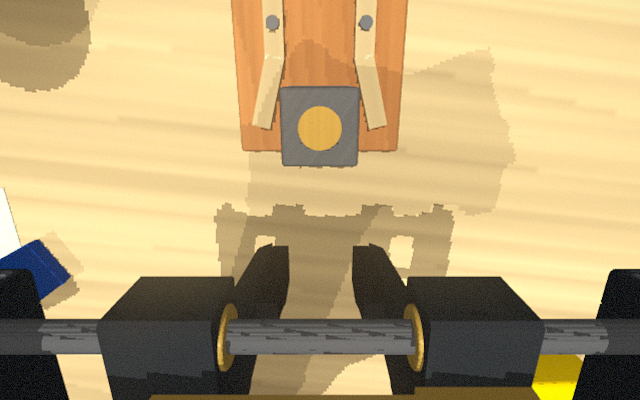

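The wrist view shows the weight upright, square and centred in the flare, with its disc at (319,128). I re-grip it lightly, which also caps the pushing force, and slide it.

```bash
python3 -m creep '[[[0,0,0,0],[0,0,0,0],[0,0,0,0],[15,0,0,0],[45,0,0,0],[60,0,0,0],[60,0,15,0],[60,0,40,0],[60,0,55,0],[60,0,59,0],[60,0,59,0],[60,0,59,0]]]' 1 10
python3 -m creep '[[[0,0,0,0],[0,0,0,0],[0,0,0,0],[0,0,0,0],[0,0,0,0],[0,0,0,0]]]' -1 10
python3 -m creep '[[[4,0,0,0],[9,0,0,0],[15,0,0,0],[21,0,0,0],[27,0,0,0],[33,0,0,0],[39,0,0,0],[45,0,0,0],[50,0,0,0],[50,0,0,0]]]'
```

```text
time_s: 31.32
tool_pos: [497.3, -170.8, 53.8]
eef_rot: [0.998, 0.055, -0.007, -0.0]
ft_force: [0.2, -0.7, -0.6]
opening: 87.8
grasp_force: 0.0
time_s: 32.08
tool_pos: [497.0, -170.5, 53.3]
eef_rot: [0.998, 0.055, -0.008, -0.0]
ft_force: [-1.3, -0.0, -0.1]
opening: 39.9
grasp_force: 10.0
time_s: 33.33
tool_pos: [547.2, -165.5, 52.9]
eef_rot: [0.998, 0.055, -0.007, 0.0]
ft_force: [-1.7, -0.4, 4.0]
opening: 39.7
grasp_force: 10.0
```

```bash
python3 -m creep '[[[4,0,-0.8,0],[9,0,-0.9,0],[15,0,-1,0],[21,0,-1.1,0],[27,0,-1.2,0],[33,0,-1.3,0],[38,0,-1.4,0],[42,0,-1.4,0],[42,0,-1.4,0],[42,0,-1.4,0]]]'
```

```text
time_s: 34.58
tool_pos: [588.6, -160.4, 53.2]
eef_rot: [0.998, 0.055, -0.008, -0.0]
ft_force: [-0.6, -0.3, -4.0]
opening: 39.9
grasp_force: 10.0
```

```bash
python3 -m creep '[[[1,0,0.4,0],[2,0,0.4,0],[3,0,0.4,0],[4,0,0.4,0],[5,0,0.4,0],[6,0,0.4,0],[7,0,0.4,0],[8,0,0.3,0],[8,0,0.3,0]]]';python3 -m creep '[[[1,0,0,0],[2,0,0,0],[3,0,0,0],[4,0,0,0],[4,0,0,0],[4,0,0,0]]]'
```

```text
time_s: 35.7
tool_pos: [596.8, -159.5, 52.8]
eef_rot: [0.998, 0.055, -0.008, -0.0]
ft_force: [-1.3, -0.6, 1.1]
opening: 39.7
grasp_force: 10.0
time_s: 36.45
tool_pos: [600.5, -159.0, 52.7]
eef_rot: [0.998, 0.055, -0.008, -0.0]
ft_force: [-2.2, -0.6, 1.5]
opening: 39.6
grasp_force: 10.0
```

```bash
python3 -m creep '[[[1,0,0,0],[2,0,0,0],[3,0,0,0],[3,0,0,0]]]'
```

```text
time_s: 36.95
tool_pos: [603.6, -158.8, 52.8]
eef_rot: [0.998, 0.055, -0.008, -0.0]
ft_force: [-2.6, -0.9, 1.2]
opening: 40.2
grasp_force: 10.0
```

```bash
for i in 1 2; do python3 -m creep '[[[0.7,0,0,0],[1.4,0,0,0],[2,0,0,0],[2,0,0,0]]]' | grep -E 'tool_pos|ft'; done; python3 -c "
from h import *
m=optics.camera_model('wrist');im=optics.camera('wrist');cv2.imwrite('pics/w10.png',im[...,::-1])
c,a,_=blob(im,(0,150,50),(7,255,255),*proj(m,[625,-156,23]),30);print(c,a)"
```

```text
tool_pos: [605.6, -158.6, 52.7]
ft_force: [-2.4, -0.8, -1.1]
tool_pos: [607.5, -158.4, 52.7]
ft_force: [-2.8, 0.2, 0.4]
[318.6097561  217.59349593] 246
```

I have already used up the picture views, in fact one over the limit, so from here I work from numbers only. I track the pin by its red pixels and feel for the stop by force.

```bash
cat > pin.py <<'E'
from h import *
m=optics.camera_model('wrist');im=optics.camera('wrist');h=cv2.cvtColor(im,cv2.COLOR_RGB2HSV)
k=cv2.inRange(h,(0,150,50),(7,255,255))[120:260,280:360];ys,xs=np.nonzero(k)
s=monitor.observe()
if len(ys): 
    t=np.array([.99396,.10973]);print("red",len(ys),"rows",ys.min()+120,ys.max()+120,[round(float(t@plane(m,319,v+120,z)[:2]-563),1) for v,z in((ys.min(),23),(ys.max(),23))])
print("fwd N",-np.array([.994,.11])@s["ft_force"][:2],s["tool_pos"].round(1))
E
python3 pin.py; for i in 1 2; do python3 -m creep '[[[0.7,0,0,0],[1.4,0,0,0],[2,0,0,0],[2,0,0,0]]]' | grep -E 'tool_pos|ft'; python3 pin.py; done
```

```text
red 242 rows 211 226 [42.2, 33.8]
fwd N 3.025985518168359 [ 607.4 -158.3   52.7]
tool_pos: [609.4, -158.2, 52.6]
ft_force: [-2.9, 0.1, 1.2]
red 240 rows 215 230 [42.0, 33.6]
fwd N 2.262161356693665 [ 609.5 -158.2   52.6]
tool_pos: [611.5, -157.9, 52.6]
ft_force: [-2.9, -0.2, 0.4]
red 141 rows 219 232 [41.9, 34.5]
fwd N 2.674474521168708 [ 611.5 -157.9   52.6]
```

```bash
python3 - <<'E'
from h import *
t=np.array([.99396,.10973]);n=np.array([-.10973,.99396])
s=monitor.observe();print("tcp",(t@s["tool_pos"][:2]-563).round(1))
m=optics.camera_model('wrist');im=optics.camera('wrist')
for z in(74,): 
    u,v=proj(m,[612,-158,z]);c,a,_=blob(im,(12,120,60),(25,255,255),u,v,30);p=plane(m,*c,z);print((u,v),c,a,p.round(1),t@p[:2]-563,n@p[:2]+224)
print("column HSV"); h=cv2.cvtColor(im,cv2.COLOR_RGB2HSV)
for v in range(170,270,4): print(v,h[v,319],(t@plane(m,319,v,23)[:2]-563).round(1),(t@plane(m,319,v,74)[:2]-563).round(1))
for k in("scene","side"):
    m=optics.camera_model(k);im=optics.camera(k);h=cv2.cvtColor(im,cv2.COLOR_RGB2HSV);u,v=proj(m,[612,-158,74])
    a=cv2.inRange(h,(12,120,90),(25,255,255));print(k,u,v)
    try:
        c,s,_=blob(im,(12,120,90),(25,255,255),u,v,10);p=plane(m,*c,74);print(c,s,t@p[:2]-563,n@p[:2]+224)
    except ValueError: print("none")
E
```

```text
tcp 27.5
(np.float64(319.8048485565649), np.float64(301.4719423703853)) [320.10871518 290.78256963] 2226 [ 616.8 -157.6   74. ] 32.81722529047909 -0.3206815183255287
column HSV
170 [ 19  14 196] 68.0 80.7
174 [ 15  13 197] 66.0 79.3
178 [ 15  13 199] 63.9 77.9
182 [ 16  14 198] 61.8 76.4
186 [13 24 94] 59.7 75.0
190 [ 15  20 103] 57.6 73.5
194 [ 18  25 102] 55.5 72.1
198 [ 18  13 100] 53.4 70.6
202 [ 26  18 101] 51.2 69.1
206 [ 11  13 156] 49.1 67.6
210 [ 14  14 196] 46.9 66.1
214 [ 13  12 193] 44.7 64.6
218 [  9  29 150] 42.4 63.1
222 [  3 156 118] 40.2 61.5
226 [  2 149 116] 37.9 60.0
230 [  4 156 118] 35.7 58.4
234 [34 23 77] 33.4 56.8
238 [25 16 95] 31.0 55.2
242 [15 11 91] 28.7 53.6
246 [60  8 96] 26.3 52.0
250 [23 11 96] 24.0 50.3
254 [30  6 91] 21.6 48.7
258 [ 20 162 179] 19.2 47.0
262 [ 20 160 178] 16.7 45.3
266 [ 19 158 160] 14.3 43.6
scene 308.7829205775205 239.1333323362101
[313. 242.] 7 44.60657353280294 -2.5664611906929906
side 327.6511135460812 163.58359357680888
[337. 154.] 1 17.207649624900114 -54.57148804237016
```

```bash
python3 - <<'E'
from h import *
cv=optics.camera("wrist");cv2.imwrite("pics/w11.png",cv[...,::-1])
for f in("wrist6","w10","w11"):
    im=cv2.imread(f"pics/{f}.png")[...,::-1].copy();h=cv2.cvtColor(im,cv2.COLOR_RGB2HSV)
    k=cv2.inRange(h,(12,110,50),(28,255,255));k[:,:285]=0;k[:,355:]=0;k[:200]=0;ys,xs=np.nonzero(k)
    hh=np.bincount(ys,minlength=400);print(f,"disc rows",[(int(v),int(hh[v])) for v in range(235,345,6)])
    print([(v,h[v,319].tolist()) for v in range(200,270,8)])
E
```

```text
wrist6 disc rows [(235, 0), (241, 0), (247, 0), (253, 0), (259, 0), (265, 0), (271, 0), (277, 0), (283, 0), (289, 33), (295, 46), (301, 53), (307, 56), (313, 56), (319, 0), (325, 0), (331, 0), (337, 0), (343, 0)]
[(200, [18, 99, 137]), (208, [21, 51, 70]), (216, [26, 53, 68]), (224, [23, 38, 61]), (232, [19, 46, 61]), (240, [21, 30, 60]), (248, [6, 23, 56]), (256, [20, 28, 54]), (264, [30, 28, 55])]
w10 disc rows [(235, 0), (241, 0), (247, 0), (253, 0), (259, 25), (265, 42), (271, 51), (277, 55), (283, 58), (289, 59), (295, 56), (301, 51), (307, 43), (313, 28), (319, 0), (325, 0), (331, 0), (337, 0), (343, 0)]
[(200, [20, 16, 196]), (208, [15, 13, 198]), (216, [2, 190, 172]), (224, [3, 151, 118]), (232, [11, 129, 109]), (240, [40, 8, 96]), (248, [30, 11, 93]), (256, [17, 102, 140]), (264, [20, 160, 183])]
w11 disc rows [(235, 0), (241, 0), (247, 0), (253, 0), (259, 28), (265, 43), (271, 51), (277, 56), (283, 59), (289, 58), (295, 55), (301, 51), (307, 41), (313, 25), (319, 0), (325, 0), (331, 0), (337, 0), (343, 0)]
[(200, [35, 14, 106]), (208, [14, 14, 194]), (216, [21, 13, 195]), (224, [2, 147, 118]), (232, [2, 146, 105]), (240, [38, 11, 94]), (248, [50, 8, 97]), (256, [19, 142, 167]), (264, [19, 158, 182])]
```

The disc sits about 8 mm ahead of the TCP and the red pin is still out. So the weight has pitched forward about the soft grip with its base held by the pin. I back off while pressing slightly down to bring it upright, let go, and check.

```bash
python3 -m creep '[[[-2,0,0,0],[-4,0,0.3,0],[-6,0,0.5,0],[-8,0,0.5,0],[-10,0,0.5,0],[-12,0,0.5,0],[-12,0,0.5,0]]]' - 10; python3 -m creep '[[[0,0,0,0],[0,0,0,0],[0,0,0,0],[0,0,0,0],[0,0,0,0],[0,0,0,0]]]' 1
cat > disc.py <<'E'
from h import *
t=np.array([.99396,.10973]);n=np.array([-.10973,.99396])
s=monitor.observe();m=optics.camera_model('wrist');im=optics.camera('wrist');h=cv2.cvtColor(im,cv2.COLOR_RGB2HSV)
print("tcp",(t@s["tool_pos"][:2]-563).round(1),s["tool_pos"].round(1))
k=cv2.inRange(h,(12,110,50),(28,255,255));k[:,:285]=0;k[:,355:]=0;k[320:]=0
n_,l,st,c=cv2.connectedComponentsWithStats(k);i=1+np.argmax(st[1:,4]);p=plane(m,*c[i],74)
print("disc px",c[i].round(1),st[i],"t,n",(t@p[:2]-563).round(1),(n@p[:2]+224).round(1),"front edge",(t@plane(m,319,st[i][1],74)[:2]-563).round(1))
E
python3 disc.py;python3 pin.py
```

```text
time_s: 40.22
tool_pos: [599.3, -159.5, 52.6]
eef_rot: [0.998, 0.055, -0.008, -0.0]
ft_force: [1.6, 0.2, 3.5]
opening: 39.6
grasp_force: 10.0
time_s: 40.98
tool_pos: [599.4, -159.2, 52.3]
eef_rot: [0.998, 0.055, -0.008, -0.0]
ft_force: [1.2, -0.1, 0.1]
opening: 88.4
grasp_force: 0.0
tcp 15.3 [ 599.4 -159.2   52.3]
disc px [319.5  92.7] [ 285   54   70   80 5272] t,n 93.7 -0.2 front edge 105.0
red 291 rows 196 211 [42.4, 34.3]
fwd N -0.6288670701705971 [ 599.4 -159.2   52.3]
```

```bash
sed -i "s/k\[320:\]=0/k[320:]=0;k[:215]=0/" disc.py; python3 disc.py
```

```text
tcp 15.3 [ 599.4 -159.2   52.3]
disc px [319.4 227.7] [ 285  215   70   30 1839] t,n 47.3 -0.1 front edge 52.2
```

```bash
sed -i "s/k\[:215\]=0/k[:262]=0/" disc.py; python3 disc.py; python3 -m creep '[[[0,0,-15,0],[0,0,-45,0],[-10,0,-70,0],[-20,0,-70,0],[-20,0,-70,0],[-20,0,-70,0]]]'; sed 's/k\[:262\]=0/k[:120]=0/;s/k\[320:\]=0/k[260:]=0/' disc.py > disc2.py; python3 disc2.py; python3 pin.py
```

```text
tcp 15.3 [ 599.4 -159.2   52.3]
time_s: 41.92
tool_pos: [580.4, -161.0, 121.7]
eef_rot: [0.998, 0.055, -0.008, -0.001]
ft_force: [0.5, 1.2, 1.0]
opening: 87.8
grasp_force: 0.0
tcp -3.8 [ 580.4 -161.   121.7]
disc px [319.6 157.1] [ 289  134   63   56 2409] t,n 39.4 0.5 front edge 51.8
red 189 rows 135 148 [44.0, 35.1]
fwd N -0.39849130789922294 [ 580.6 -161.1  121.8]Traceback (most recent call last):
  File "disc.py", line 6, in <module>
    n_,l,st,c=cv2.connectedComponentsWithStats(k);i=1+np.argmax(st[1:,4]);p=plane(m,*c[i],74)
                                                      ~~~~~~~~~^^^^^^^^^^
    return _wrapfunc(a, 'argmax', axis=axis, out=out, **kwds)
    return bound(*args, **kwds)
ValueError: attempt to get argmax of an empty sequence
```

```bash
python3 - <<'E'
from h import *
im=optics.camera("wrist");cv2.imwrite("pics/w12.png",im[...,::-1]);m=optics.camera_model("wrist");h=cv2.cvtColor(im,cv2.COLOR_RGB2HSV);t=np.array([.99396,.10973])
for v in range(110,330,8): print(v,h[v,319].tolist(),[round(float(t@plane(m,319,v,z)[:2]-563),1) for z in(10,74)])
def ch(p):
    H,S,V=map(int,p)
    if S>130 and (H<8 or H>172): return "R"
    if S>130 and 17<=H<=23 : return "B"
    if S>100: return "o"
    if S<45 and V<120: return "#"
    if S<45: return "w"
    return "."
for v in range(100,330,6): print(v,"".join(ch(h[v,u]) for u in range(240,400,3)))
E
```

```text
110 [25, 14, 110] [59.6, 64.4]
118 [30, 14, 111] [54.2, 60.3]
126 [103, 11, 206] [48.6, 56.2]
134 [12, 33, 156] [42.9, 52.0]
142 [3, 187, 169] [37.2, 47.8]
150 [14, 150, 155] [31.4, 43.5]
158 [13, 145, 155] [25.4, 39.1]
166 [14, 149, 154] [19.4, 34.6]
174 [14, 159, 152] [13.3, 30.1]
182 [19, 61, 67] [7.1, 25.5]
190 [18, 53, 62] [0.8, 20.9]
198 [18, 70, 62] [-5.6, 16.1]
206 [15, 24, 86] [-12.1, 11.3]
214 [13, 26, 88] [-18.7, 6.4]
222 [19, 171, 166] [-25.4, 1.5]
230 [19, 166, 149] [-32.2, -3.6]
238 [18, 159, 111] [-39.1, -8.7]
246 [19, 186, 103] [-46.2, -13.9]
254 [17, 125, 94] [-53.4, -19.2]
262 [9, 46, 55] [-60.6, -24.6]
270 [14, 157, 104] [-68.1, -30.1]
278 [14, 158, 126] [-75.6, -35.7]
286 [12, 155, 125] [-83.3, -41.4]
294 [14, 173, 121] [-91.1, -47.2]
302 [13, 165, 122] [-99.0, -53.1]
310 [13, 164, 118] [-107.1, -59.1]
318 [19, 110, 116] [-115.4, -65.2]
326 [9, 28, 63] [-123.8, -71.4]
100 .ooooooooo......wwwwwwwwwwwwwwwwwwwwwwo.....oooooooooo
106 .ooooooooo......wwwwwwwwwwwwwwwwwwwwww......ooooooooo.
112 .ooooooooo......wwwwwwwww####wwwwwwwww......ooooooooo.
118 .oooooooooo.....ww
[... 1401 characters left out ...]
oooooooooooooo#..#.#.####.#.##...##oooooooooooo.ooo
268 oooooooooooooo.ooooooooooooooooooooooooooooooooooooooo
274 o.oooooooooooooooooooooooooooooooooooooooooooooooooooo
280 ooooooooooBoooooooooooooooooooooooooooooooooooooo..ooo
286 oooooooooo.oooooooooooooooooooooooooooooooooooooooo...
292 oooo.ooooB.ooooooooooooooooooooooooooooooooooooooooo..
298 ..ooooooooooooooooooooooooooooooooooooooooooooooo.ooo.
304 .o....oooooooooooooooooooooooooooooooooooooooooooooooo
310 oo....oooooooooooooooooooooooooooooooooooooooooooooo.o
316 o.o.ooooooooooo..oooooooooooooooooooooooo.o.oooooooooo
322 #.#.#.###.#.###.#.#..##.###.####.#.####..#....##.##.##
328 #########..###########################################
```

The character map of the picture shows the weight upright and centred again in the channel: its disc is at (319,236), so its centre is at fixture x≈−7. The pin is still fully out, with its tip at x≈35. I re-grip lower and harder and slide again.

```bash
python3 -m creep '[[[-4,0,0,0],[-4,0,15,0],[-4,0,40,0],[-4,0,65,0],[-4,0,75,0],[-4,0,75,0],[-4,0,75,0]]]' 1 50
python3 -m creep '[[[0,0,0,0],[0,0,0,0],[0,0,0,0],[0,0,0,0],[0,0,0,0],[0,0,0,0]]]' -1 50
python3 -m creep '[[[3,0,-0.1,0],[6,0,-0.1,0],[9,0,-0.2,0],[12,0,-0.2,0],[15,0,-0.3,0],[18,0,-0.3,0],[18,0,-0.3,0],[18,0,-0.3,0]]]'; python3 pin.py
```

```text
time_s: 42.95
tool_pos: [575.9, -162.3, 48.3]
eef_rot: [0.998, 0.055, -0.007, 0.0]
ft_force: [-0.1, 0.8, 1.0]
opening: 88.0
grasp_force: 0.0
time_s: 43.7
tool_pos: [575.4, -162.0, 47.7]
eef_rot: [0.998, 0.055, -0.008, -0.0]
ft_force: [-0.4, 0.5, -0.5]
opening: 39.6
grasp_force: 50.0
time_s: 44.7
tool_pos: [594.0, -159.8, 47.7]
eef_rot: [0.998, 0.055, -0.007, -0.0]
ft_force: [-1.6, -0.4, 1.7]
opening: 39.8
grasp_force: 50.0
red 319 rows 188 205 [42.7, 33.8]
fwd N 1.7501892960110217 [ 594.  -159.8   47.7]
```

```bash
python3 -m creep '[[[1,0,0,0],[2,0,0,0],[3,0,0,0],[4,0,-0.1,0],[5,0,-0.1,0],[6,0,-0.1,0],[6,0,-0.1,0]]]'|grep -E "tool|ft"; python3 pin.py; python3 -m creep '[[[1,0,0,0],[2,0,0,0],[3,0,0,0],[3,0,0,0]]]'|grep -E "tool|ft"; python3 pin.py
```

```text
tool_pos: [599.1, -159.3, 47.7]
ft_force: [-4.4, -0.3, 4.5]
red 315 rows 198 214 [42.6, 34.1]
fwd N 4.386526024033866 [ 599.1 -159.3   47.7]
tool_pos: [599.7, -159.3, 47.8]
ft_force: [-10.6, 0.2, 9.1]
red 294 rows 199 214 [42.6, 34.6]
fwd N 8.895718662029074 [ 599.7 -159.3   47.7]
```

Downward load of 9 N adds floor friction, so I relieve it by raising the tool slightly while holding the push.

```bash
python3 -m creep '[[[0,0,-0.5,0],[0,0,-1,0],[0,0,-1.4,0],[0,0,-1.4,0]]]'|grep -E "tool|ft"; python3 pin.py
```

```text
tool_pos: [601.7, -158.8, 48.1]
ft_force: [-5.0, -2.6, -5.4]
red 216 rows 203 214 [42.4, 36.5]
fwd N 3.718627513119848 [ 601.7 -158.8   48.2]
```

```bash
python3 -m creep '[[[1,0,0.2,0],[2,0,0.2,0],[3,0,0.1,0],[3,0,0.1,0]]]'|grep -E "tool|ft"; python3 pin.py;  python3 -m creep '[[[0.7,0,0,0],[1.4,0,0,0],[2,0,0,0],[2,0,0,0]]]'|grep -E "tool|ft"; python3 pin.py
```

```text
tool_pos: [605.5, -158.1, 48.8]
ft_force: [-3.8, 1.1, -5.6]
red 68 rows 210 214 [42.3, 40.2]
fwd N 4.12752808728514 [ 605.5 -158.1   48.8]
tool_pos: [607.4, -157.9, 48.8]
ft_force: [-4.4, 0.5, -5.0]
red 2 rows 214 214 [42.1, 42.1]
fwd N 3.5446138909374314 [ 607.4 -158.    48.9]
```

```bash
for i in 1 2; do python3 -m creep '[[[0.3,0,0,0],[0.7,0,0.1,0],[1,0,0.1,0],[1,0,0.1,0]]]'|grep -E "tool|ft"; done
```

```text
tool_pos: [608.4, -158.1, 48.8]
ft_force: [-4.1, 1.7, -3.6]
tool_pos: [609.1, -158.2, 48.7]
ft_force: [-4.1, 0.6, -3.0]
```

```bash
for i in 1 2; do python3 -m creep '[[[0.3,0,0,0],[0.7,0,0,0],[1,0,0,0],[1,0,0,0]]]'|grep -E "time|tool|ft"; done
```

```text
time_s: 49.38
tool_pos: [609.1, -158.3, 48.7]
ft_force: [-6.4, 0.8, -0.8]
time_s: 49.88
tool_pos: [609.2, -158.4, 48.6]
ft_force: [-7.8, 1.5, -0.4]
```

```bash
python3 -m creep '[[[0.4,0,0.3,0],[0.8,0,0.3,0],[1,0,0.3,0],[1,0,0.3,0]]]'|grep -E "time|tool|ft"; python3 -m creep '[[[0.4,0,0,0],[0.8,0,0,0],[1,0,0,0],[1,0,0,0]]]'|grep -E "time|tool|ft"
```

```text
time_s: 50.38
tool_pos: [609.3, -158.6, 48.2]
ft_force: [-9.4, 1.6, 1.3]
time_s: 50.88
tool_pos: [609.3, -158.6, 48.1]
ft_force: [-11.8, 0.9, 1.5]
```

The stop is felt: the position holds while the force rises to 12 N. I let go and withdraw upward.

```bash
python3 -m creep '[[[-1,0,0.4,0],[-1.5,0,0.6,0],[-1.5,0,0.6,0]]]'|grep -E "tool|ft"; python3 -m creep '[[[0,0,0,0],[0,0,0,0],[0,0,0,0],[0,0,0,0],[0,0,0,0],[0,0,0,0]]]' 1|grep -E "tool|ft"; python3 -m creep '[[[0,0,-15,0],[0,0,-45,0],[-15,0,-80,0],[-40,0,-80,0],[-40,0,-80,0],[-40,0,-80,0]]]'
python3 - <<'E'
from h import *
im=optics.camera("wrist");cv2.imwrite("pics/w13.png",im[...,::-1]);m=optics.camera_model("wrist");h=cv2.cvtColor(im,cv2.COLOR_RGB2HSV);t=np.array([.99396,.10973]);n=np.array([-.10973,.99396])
for v in range(80,260,8): print(v,h[v,319].tolist(),[round(float(t@plane(m,319,v,z)[:2]-563),1) for z in(32,74)])
c,a,k=blob(im,(15,140,80),(25,255,255),*proj(m,[610,-157,74]),45);p=plane(m,*c,74);print(c,a,t@p[:2]-563,n@p[:2]+224)
print("red",(cv2.inRange(h,(0,150,50),(7,255,255))[60:260,280:360]>0).sum())
I={k:optics.camera(k) for k in("scene","side")};q=[]
for k in I:
    m=optics.camera_model(k);u,v=proj(m,[611.6,258.3,122.5]);c,s,_=blob(I[k],*BR,u,v,10);q.append((m,*c));print(k,(u,v),c,s)
print("A",tri(*q))
E
```

```text
tool_pos: [609.2, -158.7, 47.8]
ft_force: [-9.6, 1.2, 0.8]
tool_pos: [611.8, -157.9, 47.7]
ft_force: [-0.5, -0.8, 0.1]
time_s: 52.75
tool_pos: [574.3, -161.9, 128.6]
eef_rot: [0.998, 0.055, -0.007, -0.0]
ft_force: [0.7, -0.0, -0.7]
opening: 87.8
grasp_force: 0.0
80 [14, 149, 157] [73.3, 73.0]
88 [108, 15, 205] [68.5, 69.0]
96 [17, 18, 99] [63.5, 64.9]
104 [21, 16, 109] [58.5, 60.8]
112 [101, 11, 192] [53.4, 56.7]
120 [15, 13, 193] [48.2, 52.5]
128 [15, 36, 71] [43.0, 48.2]
136 [17, 19, 93] [37.7, 43.8]
144 [23, 22, 92] [32.3, 39.4]
152 [19, 152, 169] [26.8, 34.9]
160 [18, 151, 171] [21.2, 30.4]
168 [19, 159, 168] [15.6, 25.7]
176 [20, 158, 170] [9.9, 21.1]
184 [20, 169, 166] [4.0, 16.3]
192 [21, 28, 90] [-1.9, 11.4]
200 [13, 126, 125] [-7.9, 6.5]
208 [14, 158, 161] [-14.0, 1.5]
216 [13, 162, 120] [-20.2, -3.5]
224 [13, 164, 107] [-26.5, -8.7]
232 [14, 157, 107] [-32.9, -13.9]
240 [14, 170, 105] [-39.4, -19.3]
248 [13, 149, 106] [-46.1, -24.7]
256 [14, 168, 102] [-52.8, -30.2]
[321.34485816 167.75797872] 1128 25.88865563290051 -0.6730916983832458
red 0
scene (np.float64(393.49087026105605), np.float64(162.53178194525253)) [393.25       162.54166667] 24
side (np.float64(251.48739097463684), np.float64(246.7966753744233)) [251.22 246.8 ] 50
A (array([611.56924291, 258.28097149, 122.4755798 ]), [np.float64(0.7502818336884961), np.float64(0.7502818336886711)])
```

```bash
python3 -c "
from station import job_done;print(job_done())"
```

```text
the job is handed in; nothing more can be done
None
```

The balance tipped to weight B as the heavier one; B now stands at the stop with no red of the pin showing, and A is still on its pan. I handed the job in at about 53 s of the 72 s, no verdict came back, and I viewed 11 pictures against the limit of 10.

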